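# Open the worn code lock of the workshop's lock box

## Task

Unlock the yellow lock box: turn the left dial to 4 and the right dial to 6 (numbers count clockwise from the red dot, 0), feeling around each number for the spot where the worn dial catches, and don't force it past that. Then slide the red latch knob to the left until the latch is fully open, without forcing it, leave the dials at their numbers, let go, and leave the other things on the bench and the tape on the lid where they are.

Things in the scene. Friction and masses are not known exactly. Their poses are not given: they have to be found in the camera images.
- lockbox: yellow steel lock box with grey lid, bolted to the bench, 246 x 346 x 90 mm high; origin: centre of its underside, x to its far side, y to its left. On the lid (90 mm up), in mm: dials at (-35, +80) and (-35, -80); latch bolt along y at x = 65, in three staples 21 high, 32 wide in x, 16 long at y = -125, -55, +105. Its hidden pawls break at 20 N: 0.4 Nm on a dial, 20 N on the latch
- scale_left: fixed round black scale plate under the left dial, 88 mm across, 4 mm thick; origin: centre of its underside, on the lid and the dial's axis. Ten dots are the numbers, clockwise: big red dot at its -x side (towards the box's front) is 0, the big yellow one across from it is 5, small white ones the rest
- dial_left (a joint): left dial: clockwise angle (from above) of its pointer from 0; 0.628 rad per number, range 0 to 5.655 (stops at 0 and 9). Stays where left, turns with 0.05 Nm. Number 4 reads 2.513, but the lock is worn: the catch lies up to 0.26 rad either side, unseen, random. There a spring pawl drops in and holds the dial both ways (+-2 degrees play); felt as a torque rise. Caught, it stays caught
- dial_left_grip (a point): on the left dial's vertical axis, 34 mm above the lid: TCP height to grip. Dial: steel skirt 60 mm across, top 12 mm above the lid; on it an upright dark grip bar 48 long, 14 wide, 29 mm high (top 41 mm above the lid), white pointer line on top. Frame turns with the dial: x axis along the bar, -x is where the pointer points. Grip the bar across its 14 mm, from above
- scale_right: fixed round black scale plate under the right dial, 88 mm across, 4 mm thick; origin: centre of its underside, on the lid and the dial's axis. Ten dots are the numbers, clockwise: big red dot at its -x side (towards the box's front) is 0, the big yellow one across from it is 5, small white ones the rest
- dial_right (a joint): right dial: clockwise angle (from above) of its pointer from 0; 0.628 rad per number, range 0 to 5.655 (stops at 0 and 9). Stays where left, turns with 0.05 Nm. Number 6 reads 3.770, but the lock is worn: the catch lies up to 0.26 rad either side, unseen, random. There a spring pawl drops in and holds the dial both ways (+-2 degrees play); felt as a torque rise. Caught, it stays caught
- dial_right_grip (a point): on the right dial's vertical axis, 34 mm above the lid: TCP height to grip. Dial: steel skirt 60 mm across, top 12 mm above the lid; on it an upright dark grip bar 48 long, 14 wide, 29 mm high (top 41 mm above the lid), white pointer line on top. Frame turns with the dial: x axis along the bar, -x is where the pointer points. Grip the bar across its 14 mm, from above
- latch_rail: thin fixed steel strip on the lid under the latch bolt, 20 x 250 x 1 mm; origin: centre of its underside; its y axis is the way the bolt slides open
- latch (a joint): slide of the latch bolt: 0 = locked (shot into the right-hand staple), 0.040 m = fully open (end stop), growing to the box's left (+y). Takes about 3 N, stays where left. After 2.5 mm of play it is blocked until both dials are caught
- latch_knob (a point): middle of the latch's red knob, on its axis, 36 mm above the lid: 22 mm across, from 26 to 46 mm above the lid, on a 16 mm stem standing on the bolt (16 mm wide, 190 long, top 14 mm above the lid, moves along). Right (-y) of the knob nothing is taller than 22 mm above the lid, so it can be pushed from there
- tape: bystander: blue tape roll lying on the lid in front, between the dials, 56 mm across, 20 mm high; origin at its underside's centre (or mid length)
- spray: bystander: plain grey spray can, 60 mm across, 170 mm high, standing; origin at its underside's centre (or mid length)
- jar: bystander: amber jar of screws, 68 mm across, 80 mm high, standing; origin at its underside's centre (or mid length)
- screwdriver: bystander: screwdriver with red handle, lying; origin at its underside's centre (or mid length)
- hammer: bystander: hammer with wooden handle, lying; origin at its underside's centre (or mid length)
- wrench: bystander: steel wrench, lying; origin at its underside's centre (or mid length)
- battery: bystander: black and blue drill battery, 75 x 70 x 60 mm; origin at its underside's centre (or mid length)

How it is judged:
By the outcome, as a careful person would: the job done as asked, in the order asked, and still so for the second after the job is handed in, with the robot touching nothing.
It also fails if it takes over 72 s, if anything falls off the work surface, if the arm or the gripper's body presses on something with over 40 N, if the wrist force passes 120 N, or if a joint passes its speed limit or range.

## Robot

A 6-joint arm with a two-finger parallel gripper is mounted at the origin on the work surface. World frame = base frame: x ahead of the robot, y to its left, z up, the work surface at z = 0. Lengths are in mm, angles in rad, forces in N, time in s.
With the tool pointing down it reaches from about 250 to 725 mm from the base axis. Payload 9.7 kg.
Tool frame: the origin (TCP) lies between the finger pads, 19 mm behind the fingertips; this is the grasp point; z points along the fingers, y is the line along which they close (so a half turn about z gives the same grasp; the last joint's range is limited). The gripper opens to 85 mm and grips with 20 to 120 N. Pads are 22 mm wide; open, the fingers measure 114 mm over their backs; the gripper's body (76 mm by 85 mm) begins 54 mm behind the grasp point. The pads swing forward as they close: fully open they stand 13 mm farther back than shut.
Start: joints at [1.287, 0.087, 0.176, 1.66, 0, 1.571], TCP at [154, 527.997, 249.984] pointing down, gripper open.
Joint ranges: [-3.13, 3.13], [-0.85, 1.81], [-1.15, 1.24], [-2.2, 2.28], [-1.44, 1.52], [-3.14, 3.14]. Speed limits (rad/s): [2.22, 2.22, 2.57, 3.14, 3.14, 3.14].

## Interface

Orientations are given as a unit quaternion [x, y, z, w].
In Python, from bench import arm, eoat, planner, sensors, eyes, order gives the robot as it stands. Calls block until the motion is done:
- arm.move_pose(position, orientation): joint-space move of the TCP to a pose.
- arm.move_linear(position, attitude=None, rate=150, contact_N=None): straight line of the TCP; attitude=None keeps the orientation; rate is the mean speed in mm/s. With contact_N (N) it stops when the force on the tool has changed by that much, and returns True; else False.
- arm.move_joints(angles): joint-space move.
- eoat.gripper_open() and eoat.grasp(force=None): open the fingers fully, or close them until they stop; force is the grip in N (None keeps the last).
- arm.sleep(seconds).
- planner.solve_ik(position, orientation): joint angles nearest the present ones, or None.
- sensors.get_obs(): the state.
- eyes.read_camera(name): name is "scene" or "top" or "wrist"; returns a dict with "color" (480x640x3 uint8, red, green, blue), "K" (3x3 intrinsics, pixels), "rvec" (rotation vector, rad) and "tvec" (3), from world to camera coordinates, as OpenCV has them; the wrist camera has in their place "T_tool_cam" (4x4, takes a point from camera to tool coordinates, whose origin is the TCP and whose axes are the flange's). Camera axes: x right, y down, z forward; pixel columns grow to the right and rows downward; lengths in mm; the calibration is good to about 2 mm. The wrist camera is an equidistant fisheye: a pixel r from the principal point sees the ray r / f radians off the axis. A picture is of the moment at which its call begins: read the wrist's pose just before it. There is no depth.
A pose or a line that the arm cannot do raises arm.IKError and nothing moves.
- order.close_job(): hands the job in; it is judged then, once.
The state is a dict: "clock": time; "joint_positions": joint angles; "dq": joint speeds; "joint_efforts": joint torques, N m; "tool_pos": TCP position; "tcp_rot": TCP orientation; "force": force on the tool from outside, world axes, zero at the start; "torque": the same for the moment, N m; "finger_gap": finger opening in mm; "grasp_force": force on a finger pad.
Only numpy, scipy, OpenCV 4.12 (cv2) and the standard library are available. Lean on these libraries where they do the work, as an engineer would, in place of code of your own. Each camera call takes 0.05 s, during which the arm holds its last target. There are 200 camera calls.

## Working session

There is one attempt and no reset: what is moved stays moved. The work goes in short steps, each a Python script; the robot and the scene stay as the last script left them, time stands still between calls to the robot, and variables do not carry over. Pictures are saved under pics/ and viewed, at most 10 in all, crops included, and the job is handed in when it is done.

```bash
mkdir -p pics; ls
python3 - <<'E'
from bench import arm,eoat,planner,sensors,eyes,order
import cv2,numpy as np,pickle
d={}
for n in ("scene","top"):
    c=eyes.read_camera(n); d[n]=c
    cv2.imwrite(f"pics/{n}0.png",cv2.cvtColor(c["color"],cv2.COLOR_RGB2BGR))
    print(n,c["K"],c["rvec"],c["tvec"])
pickle.dump(d,open("cams.pkl","wb"))
print(sensors.get_obs())
E
```

```text
pics
scene [[456.8055055    0.         314.72027073]
 [  0.         456.8055055  246.30415031]
 [  0.           0.           1.        ]] [ 2.34517298  1.20779077 -0.35915352] [-262.09459181 -309.20694617 1594.3912028 ]
top [[496.36772336   0.         325.39304171]
 [  0.         496.36772336 238.51593371]
 [  0.           0.           1.        ]] [ 2.13715738 -2.10631487  0.20938199] [ -14.54971888  511.32105386 1169.75771312]
{'clock': 0.1, 'joint_positions': array([ 1.28701971e+00,  8.74182542e-02,  1.75253685e-01,  1.65984354e+00,
       -5.56580730e-06,  1.57079519e+00]), 'dq': array([ 7.61754111e-04, -7.02510545e-04,  1.48392399e-03, -2.31303652e-03,
        7.67649887e-05,  7.72752872e-04]), 'joint_efforts': array([-4.55674744e-04, -5.21559227e+01,  4.65653586e+01,  1.59206934e-02,
        3.87457089e-05, -5.28463033e-06]), 'tool_pos': array([153.93991545, 527.82305474, 249.36741362]), 'tcp_rot': array([ 1.41412108e-01,  9.89950629e-01, -6.00197200e-04, -8.29262936e-05]), 'force': array([ 0.21477565, -0.47307468,  0.27328992]), 'torque': array([-0.05637683,  0.01707077,  0.05971216]), 'grasp_force': 0.0, 'finger_gap': 85.4176526684037}
```

View pics/top0.png

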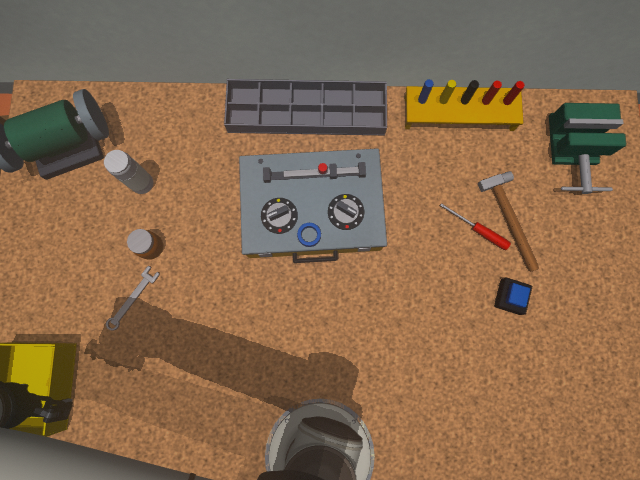

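View pics/scene0.png

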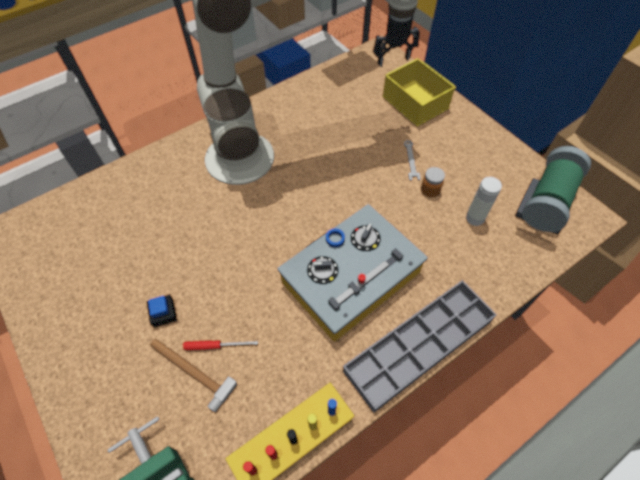

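The top view shows the box centred near (312,203), with the left dial at (279,215), the right dial at (346,211), the red knob at (323,168) and the tape at (309,234). Next I'll locate the dots with colour masks.

```bash
cat > h.py <<'E'
import cv2,numpy as np
from bench import arm,eoat,planner,sensors,eyes,order
from scipy.spatial.transform import Rotation as R
def ray(c,uv,z,pose=None):
    """pixel -> world point on plane z"""
    K=np.asarray(c["K"]); uv=np.asarray(uv,float)
    if "T_tool_cam" in c:
        o=pose; d=(uv-[K[0,2],K[1,2]]); r=np.hypot(*d); th=r/K[0,0]
        v=np.array([*(d/max(r,1e-9)*np.sin(th)),np.cos(th)])
        T=np.asarray(c["T_tool_cam"]); Rt=R.from_quat(o["tcp_rot"]).as_matrix()
        org=o["tool_pos"]+Rt@T[:3,3]; v=Rt@T[:3,:3]@v
    else:
        M=cv2.Rodrigues(np.asarray(c["rvec"],float))[0]; t=np.asarray(c["tvec"],float).ravel()
        v=M.T@np.array([(uv[0]-K[0,2])/K[0,0],(uv[1]-K[1,2])/K[1,1],1]); org=-M.T@t
    return org+v*(z-org[2])/v[2]
def blobs(img,col,lo=4):
    h=cv2.cvtColor(img,cv2.COLOR_RGB2HSV)
    rng={"red":[((0,140,90),(8,255,255)),((172,140,90),(180,255,255))],"yellow":[((20,140,120),(35,255,255))],
         "blue":[((100,120,60),(125,255,255))],"white":[((0,0,170),(180,60,255))]}[col]
    m=sum(cv2.inRange(h,a,b) for a,b in rng)
    n,l,s,c=cv2.connectedComponentsWithStats(m.astype(np.uint8))
    return [(int(s[i,4]),c[i].round(1),np.argwhere(l==i)[:,::-1]) for i in range(1,n) if s[i,4]>=lo]
def down(yaw):
    """tool z down, tool y (closing line) at world angle yaw"""
    y=np.array([np.cos(yaw),np.sin(yaw),0]);z=np.array([0,0,-1.]);x=np.cross(y,z)
    return R.from_matrix(np.c_[x,y,z]).as_quat()
E
python3 - <<'E'
from h import *
import pickle
c=pickle.load(open("cams.pkl","rb"))["top"]
for col in("red","yellow","blue","white"):
    for a,p,_ in blobs(c["color"],col,2):
        if 235<p[0]<390 and 145<p[1]<260: print(col,a,p,ray(c,p,94).round(1))
print(ray(c,(312,203),90))
E
```

```text
red 61 [322.3 167.1] [679.7   3.   94. ]
red 10 [346.5 226.2] [533.4 -56.8  94. ]
red 11 [279.4 229.9] [522.  102.4  94. ]
yellow 9 [344.3 196.1] [607.4 -51.   94. ]
yellow 9 [278. 200.] [595.3 108.1  94. ]
blue 215 [308.9 233.8] [513.6  32.2  94. ]
white 2 [336.  199.5] [598.7 -31.1  94. ]
white 2 [354.  198.5] [601.8 -74.4  94. ]
white 2 [269.5 203. ] [587.5 128.2  94. ]
white 2 [287.5 202. ] [590.7  85.1  94. ]
white 2 [360.  205.5] [584.7 -88.8  94. ]
white 3 [330.7 207.3] [579.1 -18.6  94. ]
white 3 [293.3 209.3] [572.8  70.7  94. ]
white 12 [351.4 210.1] [573.  -68.2  94. ]
white 2 [263.5 211. ] [567.5 141.8  94. ]
white 14 [271.4 213.6] [561.4 122.7  94. ]
white 2 [360.5 215. ] [561.3 -90.   94. ]
white 3 [331.3 216.3] [557.  -20.3  94. ]
white 2 [355.5 216. ] [558.6 -78.1  94. ]
white 3 [293.7 218.7] [549.8  69.2  94. ]
white 3 [264.3 220.3] [544.8 139.   94. ]
white 3 [276.3 224. ] [536.2 110.2  94. ]
white 3 [337.3 223.7] [539.1 -34.8  94. ]
white 3 [355.7 222.7] [542.2 -78.6  94. ]
white 2 [270.  227.5] [527.4 124.9  94. ]
white 4 [288.5 226.5] [530.5  81.   94. ]
white 2 [360.5 248. ] [481.3 -90.1  94. ]
[590.16027355  26.43309061  90.        ]
```

Run:
```python
from h import *
import pickle
print(sensors.get_obs()["clock"])
q=down(np.pi/2+0.074)
p=[570,27,330]
for yaw in(np.pi/2+.074,-np.pi/2+.074): print(yaw,planner.solve_ik(p,down(yaw)))
arm.move_pose([530,25,330],down(np.pi/2+.074)); arm.sleep(.3)
o=sensors.get_obs(); c=eyes.read_camera("wrist"); pickle.dump((o,c),open("w1.pkl","wb"))
print(o["clock"],o["tool_pos"],c["K"][0],c["T_tool_cam"],o["force"],o["torque"])
cv2.imwrite("pics/w1.png",cv2.cvtColor(c["color"],cv2.COLOR_RGB2BGR))
```

```text
0.1
1.6447963267948966 [ 0.04733304  0.18779268  0.44703239  1.83003604  0.         -0.02666696]
-1.4967963267948965 [0.04733304 0.18779268 0.44703239 1.83003604 0.         3.11492569]
2.6583 [529.97646605  25.33932989 329.96977666] [371.64829954   0.         319.78366586] [[-2.82371389e-05 -9.55922637e-01 -2.93618650e-01  7.51113643e+01]
 [ 9.99999180e-01  3.49034311e-04 -1.23250657e-03 -1.24502776e-01]
 [ 1.28066391e-03 -2.93618444e-01  9.55921843e-01 -1.25570935e+02]
 [ 0.00000000e+00  0.00000000e+00  0.00000000e+00  1.00000000e+00]] [-0.3656339   1.00032003 -0.08925492] [-0.01079273 -0.00806213 -0.0451747 ]
```

View pics/w1.png

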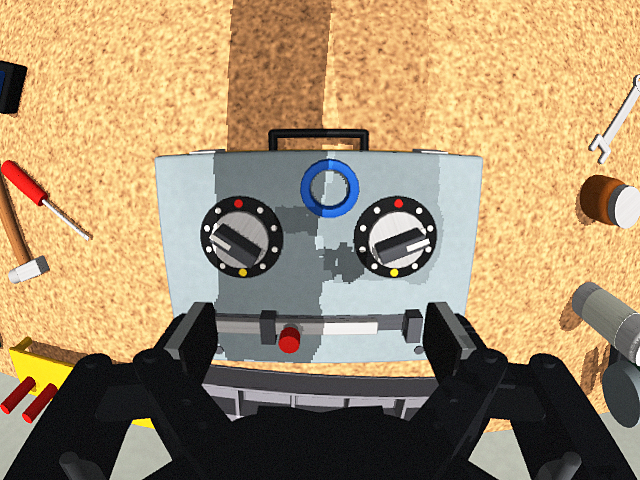

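The wrist view shows the left dial at (395,238) with its pointer to the right, near number 2. The right dial is at (242,238) with its pointer at left-up, near number 8. The tape is at (330,188) and the knob at (289,340).

```bash
python3 - <<'E'
from h import *
import pickle
o,c=pickle.load(open("w1.pkl","rb")); im=c["color"]
pts={}
for col in("red","yellow","blue"):
    for a,p,_ in blobs(im,col,10):
        if 150<p[0]<490 and 140<p[1]<360:
            pts.setdefault(col,[]).append(p); print(col,a,p,ray(c,p,94,o).round(1),ray(c,p,136,o).round(1))
key=lambda x:-x[0]
reds=sorted([p for p in pts["red"] if p[1]<300],key=key); ys=sorted([p for p in pts["yellow"] if p[1]<300],key=key)
for n,r,y in zip(("left","right"),reds,ys):
    r=ray(c,r,94,o);y=ray(c,y,94,o); m=(r+y)/2; print(n,"centre",m.round(1),"yaw",np.arctan2(*(y-r)[1::-1]))
    for a,p,px in blobs(im,"white",15):
        w=np.array([ray(c,q,131,o)[:2] for q in px])
        if np.linalg.norm(w.mean(0)-m[:2])<40:
            v=np.linalg.svd(w-w.mean(0))[2][0]; e=w.mean(0)-m[:2]
            if v@e<0: v=-v
            s=(w-w.mean(0))@v
            print("  ",a,p,e.round(1),"len",np.ptp(s).round(1),"wid",np.ptp((w-w.mean(0))@[-v[1],v[0]]).round(1),"ang",np.arctan2(v[1],v[0]).round(3))
E
python3 -c "
import cv2
i=cv2.imread('pics/w1.png')[185:290,190:450]
cv2.imwrite('pics/w1c.png',cv2.resize(i,None,fx=3,fy=3,interpolation=cv2.INTER_CUBIC))"
```

```text
red 64 [238.  203.1] [533.7 -57.6  94. ] [524.6 -48.6 136. ]
red 66 [398. 203.] [521.6 103.   94. ] [513.9  93.3 136. ]
red 444 [289.1 340. ] [688.3   1.4  94. ] [661.2   3.5 136. ]
yellow 47 [242.4 272. ] [608.1 -52.   94. ] [590.3 -43.7 136. ]
yellow 55 [393.7 272.2] [596.2 108.5  94. ] [579.8  98.2 136. ]
blue 1595 [329.2 188.8] [513.1  32.8  94. ] [506.4  31.2 136. ]
left centre [558.9 105.7  94. ] yaw 0.07374652950806047
   19415 [400.8 252.1] [ 5.8 -0.9] len 254.2 wid 187.5 ang -0.242
   31 [418.5 210.4] [-38.9   8.8] len 4.9 wid 4.7 ang 1.683
   1013 [393.2 226.4] [-21.9 -12.9] len 54.9 wid 31.2 ang -1.161
   28 [429.7 228. ] [-23.3  22.2] len 5.3 wid 5.1 ang 2.566
   134 [417.4 244.8] [-6.1 12.7] len 22.5 wid 5.8 ang 2.023
   19 [362.3 248.3] [  1.1 -39.3] len 5.7 wid 2.9 ang -1.718
   24 [427.9 249. ] [-2.7 23.8] len 5.2 wid 4.6 ang 2.034
   291 [404.2 260.3] [10.1  2.2] len 39.2 wid 10.1 ang -1.115
   27 [374.  265.8] [ 17.6 -26.2] len 5.2 wid 3.8 ang 0.122
   28 [414.5 265.7] [14.9 13.2] len 5.3 wid 5.2 ang -0.246
right centre [570.9 -54.8  94. ] yaw 0.07431112311241839
   25 [217.5 210.2] [-37.4 -14.2] len 5.0 wid 4.8 ang -1.384
   32 [238.1 215.7] [-33.5   5.5] len 14.2 wid 5.6 ang 2.063
   68 [255.  228.1] [-22.9  21.5] len 20.9 wid 10.7 ang 2.813
   150 [218.3 237.8] [-10.9 -13.4] len 27.4 wid 17.8 ang -2.57
   28 [206.6 227.9] [-19.9 -24.8] len 6.0 wid 5.1 ang -2.834
   25 [264.8 241.6] [-10.6  31. ] len 10.8 wid 4.0 ang 3.097
   23 [214.2 247.3] [ -1.2 -17.5] len 8.3 wid 3.9 ang -2.82
   26 [208.5 249. ] [  0.9 -23.3] len 6.0 wid 5.0 ang -2.867
   20 [222.  265.8] [ 16.8 -10. ] len 4.8 wid 3.8 ang 0.792
   23 [262.2 266.1] [13.8 29.2] len 4.8 wid 4.5 ang 1.357
```

View pics/w1c.png

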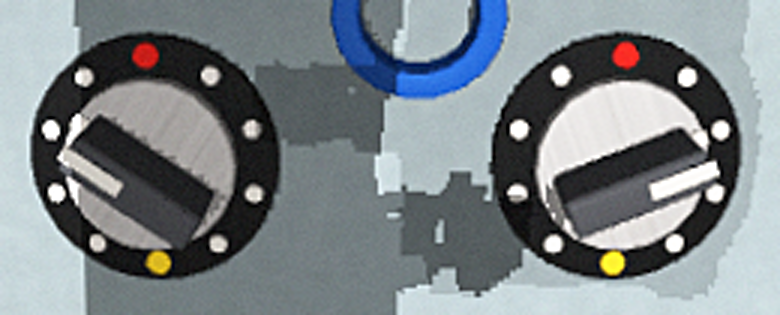

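Run:
```python
from h import *
import pickle
o,c=pickle.load(open("w1.pkl","rb"))
a=ray(c,(190+62/3,185+157/3),131,o);b=ray(c,(190+120/3,185+190/3),131,o);print("right line",a.round(1),b.round(1),"dir",np.arctan2(*(a-b)[1::-1]))
C=np.array([558.9,105.7]); yaw=2.021+np.pi/2
arm.move_pose([*C,210],down(yaw)); print(sensors.get_obs()["joint_positions"].round(3))
arm.sleep(.2); o0=sensors.get_obs()
print("hit",arm.move_linear([*C,124],rate=120,contact_N=12))
o=sensors.get_obs(); print(o["tool_pos"],(o["force"]-o0["force"]).round(1))
eoat.grasp(25); arm.sleep(.3)
o=sensors.get_obs(); print(o["clock"],o["tool_pos"],o["finger_gap"],o["grasp_force"],(o["force"]-o0["force"]).round(1),o0["torque"].round(3),o["torque"].round(3),o["joint_positions"].round(3))
```

```text
right line [560.  -75.7 131. ] [569.4 -56.8 131. ] dir -2.032425849304909
[ 0.187  0.121  0.135  1.585 -0.    -1.833]
hit False
[559.2688535  105.75694756 124.868441  ] [-0.3  1.   0.4]
6.3167 [558.51979009 105.53931212 124.19694987] 13.149893424332197 26.808365285396576 [-5.2 -1.   5.2] [ 0.003  0.022 -0.01 ] [-0.371  1.038  0.035] [ 0.187  0.12  -0.031  1.421 -0.    -1.834]
```

```bash
cat >> h.py <<'E'
def turn(q,dq,n=1):
    """turn the last joint by dq in n steps from commanded q"""
    for i in range(n):
        q=q.copy(); q[5]+=dq/n; arm.move_joints(q)
    return q
def feel(q,step,end,phi,lim=0.16):
    """sweep the dial in small steps (step in dial rad, +cw = +q6) until torque rises"""
    log=[];tz=[]
    while (end-phi)*np.sign(step)>0:
        q=turn(q,step); phi+=step; arm.sleep(.03)
        tz.append(sensors.get_obs()["torque"][2]); log.append((round(phi,3),round(tz[-1],3)))
        b=np.median(tz[:8]) if len(tz)>4 else tz[0]
        if abs(tz[-1]-b)>lim: return True,q,phi,log
    return False,q,phi,log
E
python3 - <<'E'
from h import *
q=np.array(sensors.get_obs()["joint_positions"]); phi=1.195
q=turn(q,.955,1); phi+=.955; arm.sleep(.2)
o=sensors.get_obs(); print(o["clock"],o["tool_pos"],o["finger_gap"],o["force"].round(1),o["torque"].round(3))
ok,q,phi,log=feel(q,.015,2.513+.32,phi)
o=sensors.get_obs(); print(ok,phi,log,o["clock"],o["force"].round(1),q[5],o["joint_positions"][5])
E
```

```text
7.425 [558.13209604 105.50236457 124.21563559] 13.214629935977223 [-4.2 -0.7  3.3] [-0.237  0.913 -0.053]
True 2.405000000000002 [(2.165, np.float64(-0.008)), (2.18, np.float64(0.012)), (2.195, np.float64(-0.068)), (2.21, np.float64(-0.01)), (2.225, np.float64(-0.077)), (2.24, np.float64(-0.053)), (2.255, np.float64(-0.101)), (2.27, np.float64(-0.117)), (2.285, np.float64(-0.13)), (2.3, np.float64(-0.045)), (2.315, np.float64(-0.035)), (2.33, np.float64(-0.025)), (2.345, np.float64(-0.027)), (2.36, np.float64(-0.024)), (2.375, np.float64(-0.04)), (2.39, np.float64(0.055)), (2.405, np.float64(0.169))] 12.2417 [-6.1 -0.2  4.9] -0.6240598201619862 -0.6257932921201057
```

Run:
```python
from h import *
q=np.array(sensors.get_obs()["joint_positions"]); q[5]=-0.624
def m():
    t=[]
    for _ in range(8): arm.sleep(.02); t.append(sensors.get_obs()["torque"][2])
    return round(float(np.mean(t)),3)
phi=2.405; print(phi,m())
for i in range(9):
    q=turn(q,-.015); phi-=.015; t=m(); print(round(phi,3),t)
    if t<-.2: break
o=sensors.get_obs();print(o["clock"],o["finger_gap"])
```

```text
2.405 0.173
2.39 0.127
2.375 0.035
2.36 -0.002
2.345 0.027
2.33 0.056
2.315 0.037
2.3 0.035
2.285 -0.087
2.27 -0.218
15.825 13.685363117119577
```

Run:
```python
from h import *
q=np.array(sensors.get_obs()["joint_positions"]); q[5]=-0.624-.065
arm.move_joints(q); eoat.gripper_open()
p=sensors.get_obs()["tool_pos"]; arm.move_linear([p[0],p[1],205],rate=200)
C=np.array([570.9,-54.8]); yaw=-2.045+np.pi/2
arm.move_pose([*C,205],down(yaw)); arm.sleep(.2); o0=sensors.get_obs(); print(o0["joint_positions"].round(3),o0["clock"])
print("hit",arm.move_linear([*C,124],rate=120,contact_N=12))
eoat.grasp(25); arm.sleep(.2)
o=sensors.get_obs(); print(o["clock"],o["tool_pos"],o["finger_gap"],(o["force"]-o0["force"]).round(1),o["torque"].round(3))
q=np.array(o["joint_positions"]); phi=5.26
q=turn(q,-1.13); phi-=1.13; arm.sleep(.2)
o=sensors.get_obs(); print(o["clock"],o["tool_pos"],o["finger_gap"],o["force"].round(1),o["torque"].round(3))
ok,q,phi,log=feel(q,-.015,3.77-.32,phi)
o=sensors.get_obs(); print(ok,phi,[(float(a),float(b)) for a,b in log],o["clock"],o["force"].round(1),q[5])
```

```text
[-0.095  0.131  0.137  1.577 -0.     1.949] 19.7667
hit False
21.4417 [569.79886184 -54.52075732 124.22762997] 13.87002725364607 [-6.3  1.6  4.6] [0.285 1.363 0.046]
22.6917 [570.64705162 -54.40353343 124.25815642] 13.293952775399209 [ 4.7  0.3 -2.9] [ 0.203 -1.06   0.044]
True 3.4999999999999982 [(4.115, -0.004), (4.1, -0.054), (4.085, 0.004), (4.07, 0.012), (4.055, 0.029), (4.04, -0.007), (4.025, -0.008), (4.01, 0.0), (3.995, 0.008), (3.98, -0.013), (3.965, 0.003), (3.95, 0.025), (3.935, 0.028), (3.92, 0.014), (3.905, -0.015), (3.89, -0.023), (3.875, -0.048), (3.86, -0.053), (3.845, -0.016), (3.83, 0.039), (3.815, 0.066), (3.8, -0.005), (3.785, 0.076), (3.77, 0.017), (3.755, 0.03), (3.74, 0.011), (3.725, 0.037), (3.71, 0.018), (3.695, 0.039), (3.68, 0.043), (3.665, 0.064), (3.65, 0.102), (3.635, 0.116), (3.62, 0.104), (3.605, 0.014), (3.59, 0.004), (3.575, 0.024), (3.56, -0.006), (3.545, 0.021), (3.53, -0.016), (3.515, -0.102), (3.5, -0.261)] 34.5917 [ 7.   2.8 -3. ] 0.18926502296652514
```

Run:
```python
from h import *
q=np.array(sensors.get_obs()["joint_positions"]); q[5]=0.1893; phi=3.5
for i in range(10):
    q=turn(q,.015); phi+=.015; t=[]
    for _ in range(5): arm.sleep(.02); t.append(sensors.get_obs()["torque"][2])
    t=np.mean(t); print(round(phi,3),round(t,3))
    if t>.2: break
o=sensors.get_obs();print(o["clock"],o["finger_gap"],q[5])
```

```text
3.515 -0.168
3.53 -0.017
3.545 -0.014
3.56 -0.042
3.575 -0.058
3.59 -0.01
3.605 -0.028
3.62 0.037
3.635 0.141
3.65 0.302
37.925 13.804590227775694 0.3393000000000001
```

Run:
```python
from h import *
import pickle
q=np.array(sensors.get_obs()["joint_positions"]); q[5]=0.3393-.075
arm.move_joints(q); eoat.gripper_open()
p=sensors.get_obs()["tool_pos"]; arm.move_linear([p[0],p[1],215],rate=200)
eoat.grasp(25)
ux=np.array([np.cos(.074),np.sin(.074)]);uy=np.array([-ux[1],ux[0]])
box=lambda x,y:np.array([564.9,25.45])+ux*(x+35)+uy*y
c0=pickle.load(open("cams.pkl","rb"))["top"]; k=ray(c0,(322.3,167.1),136)[:2]-box(-35,0); print("knob in box frame",k@ux-35,k@uy)
a=box(65,-78); arm.move_pose([*a,215],down(np.pi/2+.074))
arm.move_linear([*a,138],rate=120,contact_N=12); arm.sleep(.2)
o0=sensors.get_obs(); print(o0["clock"],o0["tool_pos"],o0["finger_gap"])
b=box(65,12)
hit=arm.move_linear([*b,138],rate=18,contact_N=8)
o=sensors.get_obs(); f=(o["force"]-o0["force"]).round(1); d=o["tool_pos"][:2]-box(0,0)
print(hit,o["clock"],"box y",d@uy,"x",d@ux,f)
c=eyes.read_camera("top"); pickle.dump(c,open("top1.pkl","wb"))
cv2.imwrite("pics/t1.png",cv2.cvtColor(cv2.resize(c["color"][130:270,220:400],None,fx=4,fy=4),cv2.COLOR_RGB2BGR))
```

```text
knob in box frame 63.21085278943383 -30.05236696538585
41.7083 [670.77540104 -44.9679992  138.94299918] -0.2611517994337774
True 44.925 box y -13.645858754870268 x 64.98329955857989 [-0.  -2.9  2.2]
```

View pics/t1.png

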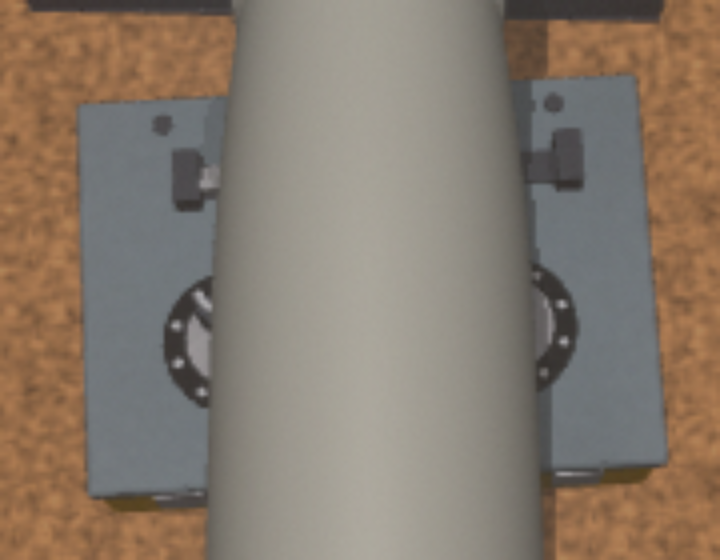

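The arm hides the latch in this view, but the travel of about 42 mm fits the end stop. I'll push once more, gently, to confirm, then back off and look.

Run:
```python
from h import *
import pickle
ux=np.array([np.cos(.074),np.sin(.074)]);uy=np.array([-ux[1],ux[0]])
box=lambda x,y:np.array([564.9,25.45])+ux*(x+35)+uy*y
def st():
    o=sensors.get_obs(); d=o["tool_pos"][:2]-box(0,0); print(round(o["clock"],2),"box y",(d@uy).round(2),"F",(o["force"][:2]@uy).round(2))
st()
y=-13.6
for i in range(6):
    y+=.7; hit=arm.move_linear([*box(65,y),138],rate=15,contact_N=7); arm.sleep(.1); st()
    if hit or sensors.get_obs()["force"][:2]@uy<-8: break
arm.move_linear([*box(65,-40),138],rate=100)
arm.move_linear([*box(65,-40),230],rate=200)
arm.move_pose([530,25,330],down(np.pi/2+.074)); eoat.gripper_open(); arm.sleep(.2)
o=sensors.get_obs(); c=eyes.read_camera("wrist"); pickle.dump((o,c),open("w2.pkl","wb"))
print(o["clock"])
r=max((b for b in blobs(c["color"],"red",50) if b[1][1]>290 and 200<b[1][0]<450),key=lambda b:b[0])[1]; o1,c1=pickle.load(open("w1.pkl","rb"))
print("knob moved",(ray(c,r,128,o)-ray(c1,(289.1,340),128,o1))[:2]@np.c_[ux,uy])
t=max((b for b in blobs(c["color"],"blue",500)),key=lambda b:b[0])[1]
print("tape moved",ray(c,t,110,o)-ray(c1,(329.2,188.8),110,o1))
cv2.imwrite("pics/w2.png",cv2.cvtColor(cv2.resize(c["color"][130:370,150:490],None,fx=2.2,fy=2.2),cv2.COLOR_RGB2BGR))
```

```text
44.98 box y -13.64 F -2.67
45.33 box y -13.44 F -5.44
45.67 box y -13.31 F -8.82
48.4167
knob moved [-0.33255157 40.06629012]
tape moved [ 0.05638081 -0.13010519  0.        ]
```

View pics/w2.png

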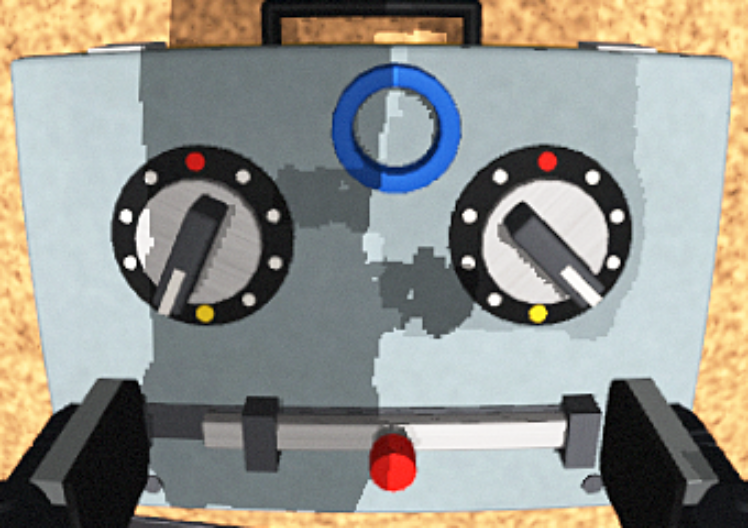

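The picture shows the knob at (393,462), which is 40.1 mm from where it started, so the latch is fully open. The left pointer is near 4 (580,285), the right pointer is near 6 (172,290), and the tape at (396,127) hasn't moved.

```bash
python3 -c "
from bench import order
print(order.close_job())"
```

```text
the job is handed in; nothing more can be done
None
```

The lock box is unlocked and handed in at about 48 s: both dials are caught at 4 and 6, the latch is fully open (knob moved 40 mm), the gripper is clear, and the tape was not moved.

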